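Roll the spice jar up the sloping rack into its rest

ROBOT

A 6-joint arm with a two-finger parallel gripper is mounted at the origin on a cart in front of the work surface, level with it; the furniture and walls round the work are solid. World frame = base frame: x ahead of the robot, y to its left, z up, the work surface at z = 0. Lengths are in m, angles in degrees, forces in N, time in s.
With the tool pointing down it reaches from about 0.325 to 0.775 m from the base axis. Payload 5.5 kg.
Tool frame: the origin (TCP) lies at the centre of the arm's flange, where the gripper is bolted on; the fingertips stand 182 mm ahead of it and the grasp point (between the pads) lies 163 mm ahead of it; z points along the fingers, y is the line along which they close (so a half turn about z gives the same grasp; the last joint's range is limited). The gripper opens to 88 mm and grips with 3 to 60 N. Pads are 20 mm wide; open, the fingers measure 115 mm over their backs; the gripper's body (75 mm by 178 mm) begins 61 mm behind the grasp point.
Start: joints at [-74.238, 5.22, 70.514, -0, 104.267, -3.249], TCP at [0.195, -0.567, 0.405] pointing down, gripper open.
Joint ranges: [-164.24, 164.24], [-49.07, 125.15], [9.68, 141.18], [-86.29, 266.29], [3.28, 154.24], [-151.56, 151.56]. Speed limits (degrees/s): [147.25, 147.25, 172.46, 180, 180, 180].

INTERFACE

Orientations are given as [roll, pitch, yaw] about the fixed x, y, z axes, in that order (R = Rz(yaw) Ry(pitch) Rx(roll)).
In Python, from station import r gives the robot as it stands. The module is installed in compiled form; this text tells all that it offers. Calls block until the motion is done:
- r.reach(position, orientation): joint-space move of the TCP to a pose.
- r.servo_line(position, rotation=None, speed=0.15): straight line of the TCP; rotation=None keeps the orientation; speed is the mean speed in m/s.
- r.move_joints(angles): joint-space move.
- r.let_go() and r.grab(squeeze=None): open the fingers fully, or close them until they stop; squeeze is the grip in N (None keeps the last).
- r.wait(seconds).
- r.inverse_kinematics(position, orientation): joint angles nearest the present ones, or None.
- r.sense(): the state.
- r.snapshot(name): name is "side" or "top" or "wrist"; returns a dict with "frame" (384x512x3 uint8, red, green, blue), "fx", "fy", "cx", "cy" (pixels), "R" (3x3) and "t" (3): a world point X has camera coordinates R X + t. Camera axes: x right, y down, z forward; pixel columns grow to the right and rows downward; lengths in m; the calibration is good to about 2 mm. A picture is of the moment at which its call begins. There is no depth.
A pose or a line that the arm cannot do raises r.IKError and nothing moves.
- r.hand_in(): hands the job in; it is judged then, once.
The state is a dict: "clock": time; "joints": joint angles; "joint_vel": joint speeds; "joint_torque": joint torques, N m; "tcp_pos": TCP position; "orientation": TCP orientation; "contact_force": force on the tool from outside, world axes, zero at the start; "torque": the same for the moment, N m; "opening": finger opening in m; "gripper_force": force on a finger pad.
Only numpy, scipy, OpenCV 4.12 (cv2) and the standard library are available. Lean on these libraries where they do the work, as an engineer would, in place of code of your own. Each camera call takes 0.05 s, during which the arm holds its last target. There are 200 camera calls.

TASK

The spice jar with the green label has rolled down to the front of the sloping two-lane rack. With the fingertips, without gripping or lifting it, push it up its lane in one steady push until it drops into the rest against the back stop and stays there; never flick it or let it roll back down. Leave the jar with the brown and cream label lying at the front of its lane, do not disturb the kitchen timer or the label roll beside it, and finish with the hand clear.

Things in the scene. Friction and masses are not known exactly. Their poses are not given: they have to be found in the camera images.
- green_jar_center (a point): Centre (on the axis, half-way along) of the spice jar with the green label and black cap, to be pushed: a smooth cylinder (friction about 0.4), 44 mm in diameter, 95 mm long, about 0.12 kg, lying on its side across either of the two lanes, free to roll. The point's z axis is the jar's long axis, parallel to the rack's y; its x and y axes turn as it rolls
- brown_jar_center (a point): The same for the other spice jar, of equal size and shape, with the brown and cream label and black cap, which lies at the front of the other lane and stays there
- jar_rack: Fixed wooden rack with two sloping lanes side by side, 222 mm wide, 225 mm long; origin at the centre of its footprint on the worktop, x level and pointing up the lanes, y across to the left, z up. Lane centre lines at y = +54 and -54 mm; each lane is 102 mm wide inside, between rails that stand 14 mm out of the slope
- ramp: The rack's fixed sloping surface: origin on it at the front lip, mid-width, 102 mm before the rack's origin and 14 mm above the worktop; x runs up the slope (10 degrees), y to the left, z out of the slope. A jar at the front lies against two 11 mm high lip stubs, centre at x = 19, z = 22 mm; the lip is open for 58 mm between them. The surface ends at x = 165 mm, where the rest begins
- left_rest (a point): Where the centre of a jar comes to lie in the rest of the left lane (+y): 182 mm along the ramp's x, z = 15 mm. The rest is a trough 7 mm deep and 40 mm long, closed by the back stop (face at x = 205 mm, 30 mm high); the jar has 2 mm of play there and cannot roll out by itself
- right_rest (a point): The same for the right lane (-y)
- timer: Red and white wind-up kitchen timer, 58 mm across and 46 mm high, loose on the worktop to the right of the rack, to be left alone; origin under its centre
- label_roll: Roll of white labels standing on its end on the worktop to the right of the rack, beside the timer, 61 mm across and 40 mm high, loose, to be left alone; origin under its centre
Mind the look-alikes: they are no part of the job. Leave any orange look-alike of the part that bears brown_jar_center alone.

How it is judged (in metres and radians):
At the end, for the whole second after the job is handed in: The green-labelled jar lies still in the rest at the top of its lane (centre within 5 mm of the rest point, straight across the lane within 0.1 rad); the other jar is still at the front of its lane, within 15 mm of where it lay; the hand is clear ((distance between green_jar_center and left_rest below 0.005 m or distance between green_jar_center and right_rest below 0.005 m) and angle between the z axis of green_jar_center and the y axis of jar_rack, either way round below 0.1 rad and linear speed of green_jar below 0.02 m/s and x of brown_jar_center in the frame of ramp below 0.035 m and distance of brown_jar_center from where it was at the start of the episode below 0.015 m); the robot touches nothing.
It fails at once if the green-labelled jar is flicked or rolls back freely (faster than 0.4 m/s) (linear speed of green_jar above 0.4 m/s).
It fails at once if the green-labelled jar is lifted off the slope (by more than 10 mm) (z of green_jar_center in the frame of ramp above 0.032 m).
It fails at once if the other jar is moved by more than 15 mm (distance of brown_jar_center from where it was at the start of the episode above 0.015 m).
It fails at once if the timer or the label roll is moved by more than 20 mm (distance of any of timer, label_roll from where it was at the start of the episode above 0.02 m).
It also fails if it takes over 40 s, if anything falls off the work surface, if the arm or the gripper's body presses on something with over 40 N, if the wrist force passes 120 N, or if a joint passes its speed limit or range.

## Working session

There is one attempt and no reset: what is moved stays moved. The work goes in short steps, each a Python script; the robot and the scene stay as the last script left them, time stands still between calls to the robot, and variables do not carry over. Pictures are saved under pics/ and viewed, at most 10 in all, crops included, and the job is handed in when it is done.

```bash
mkdir -p pics; python3 - <<'E'
from station import r
import cv2,numpy as np,pickle
d={}
for n in("top","side"):
    s=r.snapshot(n);d[n]=s
    cv2.imwrite(f"pics/{n}0.png",s["frame"][:,:,::-1])
    print(n,s["fx"],s["cx"],s["cy"],np.round(-np.array(s["R"]).T@s["t"],3),np.round(s["R"],2).tolist())
pickle.dump(d,open("d.pkl","wb"));print(r.sense()["clock"])
E
```

```text
top 375.9207767102054 256.8962432393871 183.39112206712187 [ 0.49  -0.256  0.92 ] [[0.02, -1.0, 0.04], [-0.99, -0.03, -0.12], [0.12, -0.03, -0.99]]
side 352.07746093074417 255.5874593690128 199.23300035843727 [ 0.421 -0.952  0.523] [[0.97, -0.23, -0.01], [-0.13, -0.55, -0.83], [0.19, 0.81, -0.56]]
0.1
```

View pics/top0.png

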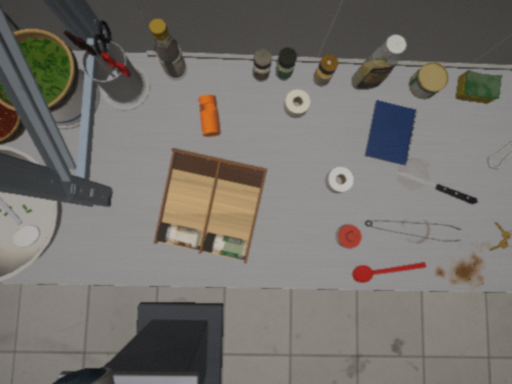

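View pics/side0.png

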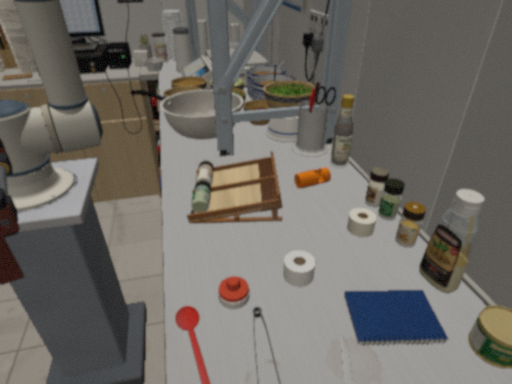

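Candidates for the green jar: the lying jar with a green label at top (229,245) in the right lane, and the standing dark/green jar on the shelf side at (286,60). The lying jar in the left lane at (182,235) is the brown/cream one, and the orange cylinder at (208,115) is the look-alike. I choose (229,245) and will check it in a close crop.

```bash
python3 - <<'E'
import cv2
a=cv2.imread("pics/top0.png")[140:268,145:275]
b=cv2.imread("pics/side0.png")[145:230,180:290]
cv2.imwrite("pics/topc.png",cv2.resize(a,None,fx=4.6,fy=4.6,interpolation=cv2.INTER_CUBIC))
cv2.imwrite("pics/sidec.png",cv2.resize(b,None,fx=7,fy=7,interpolation=cv2.INTER_CUBIC))
E
```

```text
(no output)
```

View pics/topc.png

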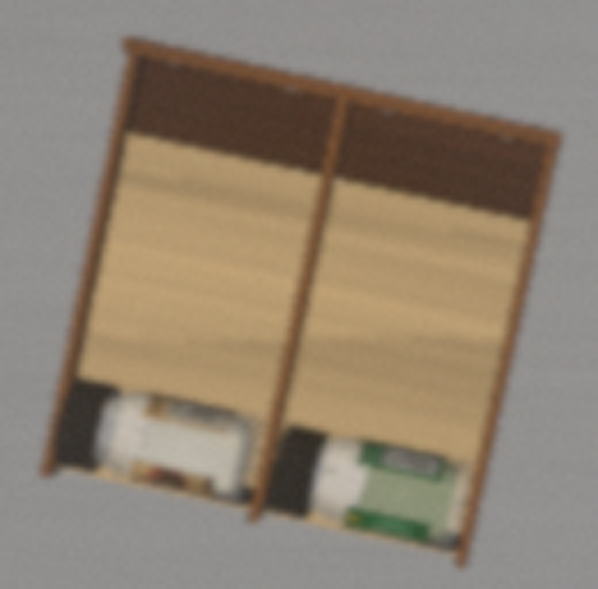

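View pics/sidec.png

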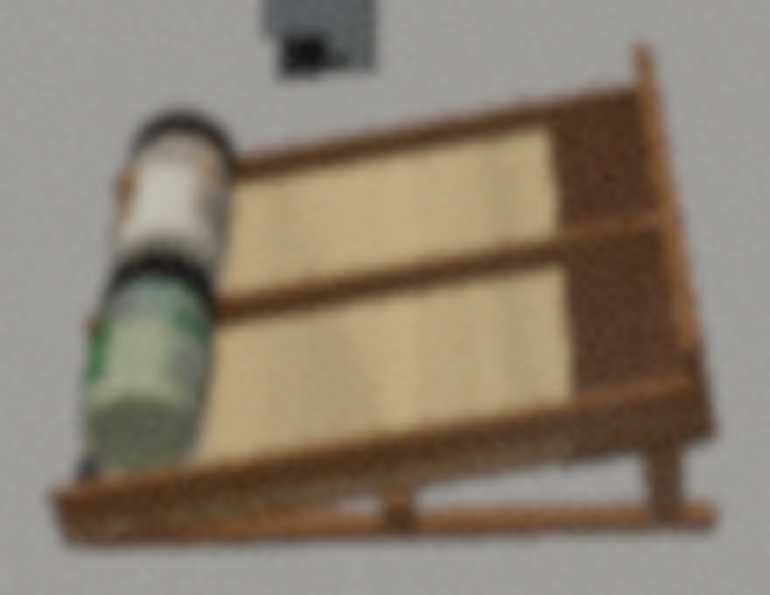

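The crop confirms it: the green-label jar lies in the right lane (crop ~(375,485)) and the brown/cream jar in the left lane (~(170,440)). The dark trough edges (x = 165 mm) and the rail tops are clear in both views, so I'll fit the rack's pose from them.

```bash
cat > h.py <<'E'
import numpy as np,pickle
from scipy.optimize import least_squares
from scipy.spatial.transform import Rotation as Ro
d=pickle.load(open("d.pkl","rb"))
OFF={"top":(4.6,145,140),"side":(7,180,145)}
def ray(n,p):
    s=d[n];f,ox,oy=OFF[n];u=(p[0]+.5)/f-.5+ox;v=(p[1]+.5)/f-.5+oy
    R=np.array(s["R"]);return -R.T@s["t"],R.T@np.array([(u-s["cx"])/s["fx"],(v-s["cy"])/s["fy"],1])
def frame(q):
    R=Ro.from_euler("z",q[2]).as_matrix()
    o=np.array([q[0],q[1],0])+R@[-.102,0,.014]
    return o,R@Ro.from_euler("y",-10,degrees=True).as_matrix()
def hit(q,n,p,z):
    o,M=frame(q);c,v=ray(n,p);c=M.T@(c-o);v=M.T@v
    return c+v*(z-c[2])/v[2]
OBS=[("top",p,0,0,.165) for p in((124,133),(323,172),(335,180),(530,217))]+\
 [("top",p,.014,1,0) for p in((337,120),(258,500))]+\
 [("side",p,0,0,.165) for p in((552,125),(560,235),(568,265),(575,400))]+\
 [("side",p,.014,1,0) for p in((225,303),(640,225))]
res=lambda q:[hit(q,n,p,z)[k]-t for n,p,z,k,t in OBS]
def fit(): return least_squares(res,[.45,-.14,-.2],loss="soft_l1",f_scale=.002).x
E
python3 - <<'E'
from h import *
q=fit();print(q,np.degrees(q[2]));print(np.round(np.array(res(q))*1000,1))
print("outer rails",[hit(q,"top",p,.014).round(4) for p in((42,475),(467,560),(110,130),(553,160))])
print("stop",[hit(q,"top",p,.03).round(4) for p in((125,42),(560,137))])
print("green axis ends/front/back",[hit(q,"top",p,.022).round(4) for p in((272,470),(452,505),(385,443),(365,535))])
print("brown",[hit(q,"top",p,.022).round(4) for p in((60,425),(248,455))])
print("green side",[hit(q,"side",p,.022).round(4) for p in((88,380),(212,350))])
o,M=frame(q)
for x in(-.013,.149):print((o+M@[x,-.054,.01]).round(4))
E
```

```text
[ 0.54889582 -0.18130724 -0.18911597] -10.83554691677959
[-2.6 -0.3 -3.  -0.1  3.1  1.9  1.5  0.3  2.2 -0.2 -4.3 -1.6]
outer rails [array([-0.0153,  0.1116,  0.014 ]), array([-0.0117, -0.1082,  0.014 ]), array([0.1632, 0.1133, 0.014 ]), array([ 0.1962, -0.107 ,  0.014 ])]
stop [array([0.208 , 0.1113, 0.03  ]), array([ 0.2083, -0.1075,  0.03  ])]
green axis ends/front/back [array([ 0.0141, -0.0026,  0.022 ]), array([ 0.0161, -0.0946,  0.022 ]), array([ 0.0396, -0.0551,  0.022 ]), array([-0.0082, -0.0551,  0.022 ])]
brown [array([0.0135, 0.106 , 0.022 ]), array([0.0189, 0.0108, 0.022 ])]
green side [array([-0.0046, -0.0531,  0.022 ]), array([ 0.0401, -0.0479,  0.022 ])]
[ 0.4243 -0.2124  0.0216]
[ 0.581  -0.2424  0.0497]
```

```bash
python3 - <<'E'
from station import r
from h import *
import cv2
q=fit();o,M=frame(q);rpy=[180,0,np.degrees(q[2])]
P=lambda x,z=.010,up=0:list(o+M@[x,-.052,z]+[0,0,.182+up])
L=[P(-.045,.01,.13),P(-.045),P(.145),P(.10,.01,.0)]
for p in L:print(np.round(p,3),r.inverse_kinematics(p,rpy))
r.grab(5)
r.reach(L[0],rpy);r.servo_line(L[1],speed=.1)
s=r.sense();print(s["clock"],s["tcp_pos"],s["contact_force"],s["opening"])
for n in("side","top"):
    f=r.snapshot(n)["frame"][:,:,::-1]
    cv2.imwrite(f"pics/{n}1.png",cv2.resize(f[120:270,140:300],None,fx=3.7,fy=3.7,interpolation=cv2.INTER_CUBIC))
a,b=[cv2.imread(f"pics/{n}1.png") for n in("side","top")]
cv2.imwrite("pics/c1.png",cv2.resize(np.hstack([a,b]),(800,375)))
E
```

```text
[ 0.394 -0.205  0.328] [-3.18488573e+01 -1.94917071e+01  1.00969891e+02 -2.54444375e-14
  9.85218159e+01  6.89866897e+01]
[ 0.394 -0.205  0.198] [-3.18488573e+01 -1.62729752e+01  1.11721736e+02 -2.54444375e-14
  8.45512391e+01  6.89866897e+01]
[ 0.577 -0.24   0.231] [-2.56612375e+01  1.10390592e+01  8.18094011e+01 -2.54444375e-14
  8.71515397e+01  7.51743094e+01]
[ 0.534 -0.231  0.223] [-2.67790421e+01  4.79430552e+00  8.94469725e+01 -2.54444375e-14
  8.57587220e+01  7.40565048e+01]
4.4417 [ 0.39395263 -0.20470748  0.19883271] [ 0.7804832   0.02276267 -0.24693094] 0.00025464580260569985
```

View pics/c1.png

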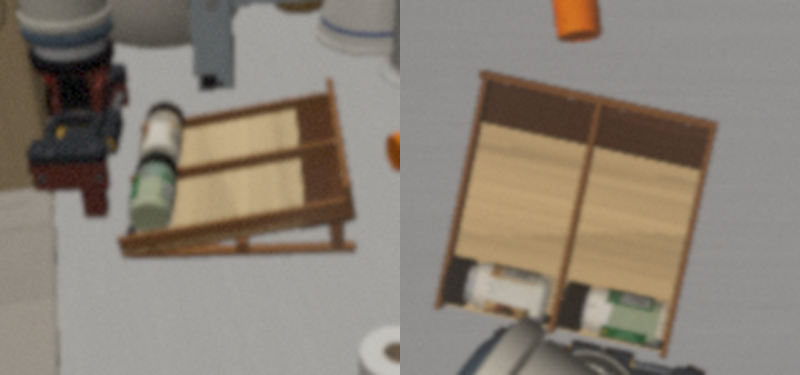

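The fingertips (side panel ~(95,205)) stand just in front of the lip, facing the green jar (~(150,195)), and nothing has been touched. Next is one steady push.

```bash
python3 - <<'E'
from station import r
from h import *
import cv2
q=fit();o,M=frame(q)
P=lambda x,z=.010,up=0:list(o+M@[x,-.052,z]+[0,0,.182+up])
r.servo_line(P(.147),speed=.045)
s=r.sense();print(s["clock"],s["tcp_pos"],P(.147),s["contact_force"])
r.wait(.4)
f=[r.snapshot(n)["frame"][120:270,140:300,::-1] for n in("side","top")]
cv2.imwrite("pics/c2.png",cv2.resize(np.hstack(f),(800,375),interpolation=cv2.INTER_CUBIC))
E
```

```text
8.9583 [ 0.57876978 -0.24001288  0.23119704] [np.float64(0.5794190231648418), np.float64(-0.2400934302982765), np.float64(0.23137435964716083)] [-5.3996672   1.44306069  1.81528542]
```

View pics/c2.png

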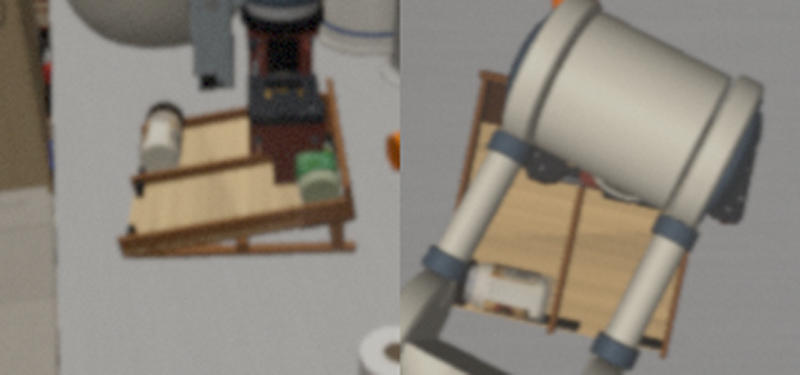

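The green jar is at the trough (side ~(318,178)), and the brown jar is unmoved at (160,138). The force read 5 N at the end of the push. I'll check the steady value before backing off.

```bash
python3 - <<'E'
from station import r
from h import *
q=fit();o,M=frame(q)
s=r.sense();print(s["contact_force"],s["tcp_pos"])
P=lambda x:list(o+M@[x,-.052,.01]+[0,0,.182])
z=d["side"];R=np.array(z["R"])
for x in(.165,.172,.182):
  e=[]
  for y in(-.1015,-.0065):
    c=R@(o+M@[x,y,.015])+z["t"];u=c[0]/c[2]*z["fx"]+z["cx"];v=c[1]/c[2]*z["fy"]+z["cy"]
    e.append(((u-140)*2.5,(v-120)*2.5))
  print(x,np.round(e))
E
```

```text
[-5.33486689  1.19524642  1.64715489] [ 0.57876691 -0.24003145  0.23117166]
0.165 [[303. 201.]
 [298. 149.]]
0.172 [[310. 200.]
 [304. 148.]]
0.182 [[321. 198.]
 [314. 146.]]
```

```bash
python3 - <<'E'
from station import r
import cv2
f=r.snapshot("side")["frame"][150:215,220:290,::-1]
cv2.imwrite("pics/c3.png",cv2.resize(f,None,fx=8,fy=8,interpolation=cv2.INTER_CUBIC))
E
```

```text
(no output)
```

View pics/c3.png

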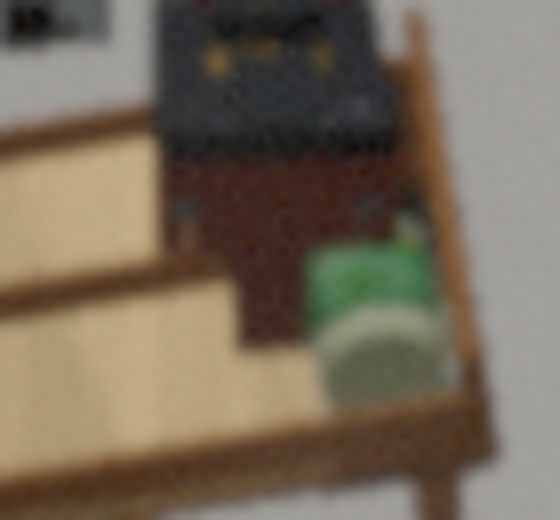

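The jar (crop ~(385,355)) is against the back stop, with its lower third below the rail, so it is seated. The 5 N is light pressure on the stop. I'll back off slowly and look again.

```bash
python3 - <<'E'
from station import r
from h import *
import cv2
q=fit();o,M=frame(q)
P=lambda x,up=0:list(o+M@[x,-.052,.01]+[0,0,.182+up])
r.servo_line(P(.127),speed=.02)
print(r.sense()["contact_force"])
r.servo_line(P(.09),speed=.05)
r.servo_line(P(.06,.15),speed=.12)
r.reach([.35,-.30,.40],[180,0,np.degrees(q[2])])
s=r.sense();print(s["clock"],s["tcp_pos"],s["contact_force"])
f=[r.snapshot(n)["frame"][120:270,140:300,::-1] for n in("side","top")]
cv2.imwrite("pics/c4.png",cv2.resize(np.hstack(f),(800,375),interpolation=cv2.INTER_CUBIC))
E
```

```text
[-0.76563018 -0.45135585  0.43383444]
13.6417 [ 0.35042015 -0.29990192  0.39953396] [ 0.23579438  0.86087327 -0.19893755]
```

View pics/c4.png

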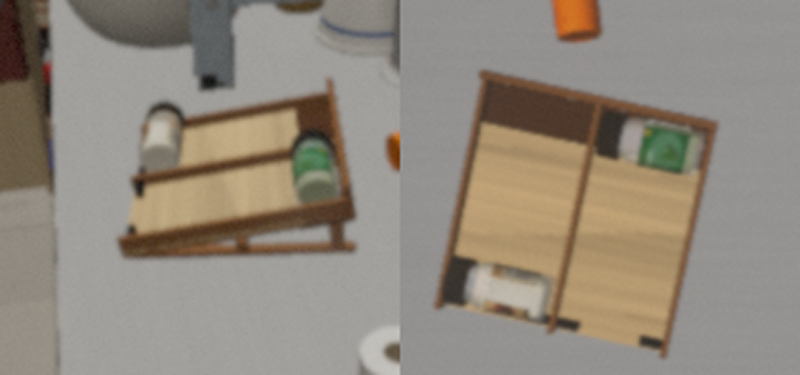

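The green jar lies straight in the right lane's rest (top panel ~(650,145)), the brown jar is still at its front (~(500,290)), and the hand is clear.

```bash
python3 -c "
from station import r
r.wait(.3);print(r.hand_in())"
```

```text
the job is handed in; nothing more can be done
None
```

I pushed the green-label jar up the right lane in one steady push into its rest against the back stop. In the last pictures, the brown jar was still at the front of its lane and the hand was clear; I did not re-check the timer and label roll, but the arm stayed away from them. I handed the job in at about 14 s; no verdict came back.

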